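# Unlock the sampler and park its locking bar

## Task

Get the sample carriage ready for use: pull the red-looped spring clip sideways out of the locking bar and lay it wholly inside the white enamel tray. Then draw the locking bar out of the sampler's ears and park it in the stand: press it down past the blue sprung jaw until it lies fully home in both forks with the jaw snapped shut over it and the yellow band about midway between the forks (either way round). Let go of everything and leave the other things on the bench where they are.

Things in the scene. Friction and masses are not known exactly. Their poses are not given: they have to be found in the camera images.
- sampler: fixed blue base, 12 high, with a black rack of white boats (40 high) on its +x side from x = 43. Origin on the table below the locking bar's axis, at the outer face of the first ear. y runs along the bar from knob to clip, z up. Two steel ears (36 wide, 89 high) at y = 0 to 10 and 40 to 50, the carriage's black tongue between; square holes 18.5 wide, bar axis at z = 72
- clip: loose R-shaped spring clip, 110 long, 40 to 65 g, upright across the bar. Origin on its 5 dia straight leg, which runs along x from loop (-43) to tip (+27) through the bar's cross hole at sampler y = 62. A sprung upper leg presses on the bar's top and dips behind it: pulling along the clip's -x takes about 5 to 15 N to snap free and is clear after 45 mm
- clip_loop (a point): centre of the clip's upright red plastic-sleeved loop: ring 44 outer dia, 10 thick along the clip's y axis; the place to pinch it from above, the two fingers on its two flat sides (closing along the clip's y). Same axes as the clip
- clip_tip (a point): tip of the clip's straight leg, 85 from the loop centre
- bar: loose steel locking bar, 16 x 16 square, 202 long, 0.2 to 0.33 kg; origin on its axis where it enters the first ear. y along it: black knob (32 dia) at y = -124 to -110, free length -110 to 0, far end +78; z up. Once the clip is out it slides freely along its -y; the far end is clear of the ears after 80 mm
- bar_grip (a point): centre of the bar's section at the yellow band (24 long), bar y = -55: the place to grip it from above, fingers closing along the bar's x (16 wide). Same axes as the bar
- bar_hole (a point): centre of the cross hole, bar y = +62
- stand: fixed white base 85 x 100 x 12 with two aluminium forks (10 thick, at y = -36 and +36, 62 clear between) and a blue sprung jaw on their -x side; origin on the table below the parked bar's axis, which lies along y. Back walls at x = 9 to 17, flared to 88 high; fork floor 50 high; jaw top 91 high; mouth about 30 wide. Fingers may reach down between the forks to 31 above the table
- seat (a point): where the axis of the parked bar lies when fully home, midway between the forks, 58 above the table; same axes as the stand. The bar is pressed straight down here, gripped at its yellow band; the jaw takes about 3 to 10 N to push open over the last 25 mm and snaps over the bar only within its last 2 mm
- jaw (a joint): angle of the sprung jaw: 0 shut, grows as it is pushed open towards the stand's -x, about 0.1 as the bar passes; its lip overhangs the parked bar by about 4
- tray: fixed white enamel tray with blue rim, 200 (its x) x 180 (its y), 18 high, walls 4, floor 4 thick; origin under its centre on the table
- crucible_a: bystander: lidded white porcelain crucible, 52 dia x 46 high; origin under its centre
- crucible_b: bystander: the other lidded white porcelain crucible, same size; origin under its centre
- wash_bottle: bystander: white plastic bottle with red cap, 66 dia x 170 high; origin under its centre
- sample_jar: bystander: amber jar, black lid, 60 dia x 80 high; origin under its centre
- sample_jar2: bystander: the other amber jar, same size; origin under its centre
- brush: bystander: hand brush lying down, 170 long
- wood_block: bystander: small wooden block 70 x 50 x 25
Things that resemble listed ones, but are neither listed nor needed, are in the scene too. Leave any orange look-alike of the bar alone.

How it is judged:
By the outcome, as a careful person would: the job done as asked, in the order asked, and still so for the second after the job is handed in, with the robot touching nothing.
It also fails if it takes over 61 s, if anything falls off the work surface, if the arm or the gripper's body presses on something with over 40 N, if the wrist force passes 120 N, or if a joint passes its speed limit or range.

## Robot

A 6-joint arm with a two-finger parallel gripper is mounted at the origin on the work surface. World frame = base frame: x ahead of the robot, y to its left, z up, the work surface at z = 0. Lengths are in m, angles in rad, forces in N, time in s.
With the tool pointing down it reaches from about 0.275 to 0.85 m from the base axis. Payload 5.2 kg.
Tool frame: the origin (TCP) lies at the very end of the fingers, on their centre line; the grasp point (between the pads) lies 19 mm behind it; z points along the fingers, y is the line along which they close (so a half turn about z gives the same grasp; the last joint's range is limited). The gripper opens to 85 mm and grips with 20 to 120 N. Pads are 22 mm wide; open, the fingers measure 114 mm over their backs; the gripper's body (76 mm by 85 mm) begins 54 mm behind the grasp point. The pads swing forward as they close: fully open they stand 13 mm farther back than shut.
Start: joints at [-1.424, 0.259, 1.535, -0, 1.348, -0.203], TCP at [0.189, -0.517, 0.231] pointing down, gripper open.
Joint ranges: [-3.14, 3.14], [-0.91, 2.08], [0.19, 2.58], [-1.22, 4.36], [0.22, 2.71], [-3.12, 3.12]. Speed limits (rad/s): [2.57, 2.57, 3.14, 3.14, 3.14, 3.14].

## Interface

Orientations are given as a 3x3 rotation matrix whose columns are the frame's x, y, z axes.
In Python, from cell import manip, effector, solve_ik, state, vision, workorder, spotter gives the robot as it stands. Calls block until the motion is done:
- manip.reach(position, orientation): joint-space move of the TCP to a pose.
- manip.move_linear(position, attitude=None, vel=0.15, stop_force=None): straight line of the TCP; attitude=None keeps the orientation; vel is the mean speed in m/s. With stop_force (N) it stops when the force on the tool has changed by that much, and returns True; else False.
- manip.move_j(angles): joint-space move.
- effector.set_gripper(opening): opening from 0.0 (shut) to 1.0 (fully open); the grip force is fixed at half the most; returns when the fingers have stopped.
- manip.hold(seconds).
- solve_ik(position, orientation): joint angles nearest the present ones, or None.
- state(): the state.
- vision.read_camera(name): name is "side" or "top"; returns the picture (480x640x3 uint8, blue, green, red); there is no depth.
- vision.camera_model(name): a dict with "mtx" (3x3 intrinsics, pixels), "cam_to_world" (4x4, takes a point from camera to world coordinates). Camera axes: x right, y up, looking along -z (the intrinsics and any distortion apply to the point x, -y, -z); pixel columns grow to the right and rows downward; lengths in m; the calibration is good to about 2 mm. A picture is of the moment at which its call begins. camera_model takes no time and is no camera call.
A pose or a line that the arm cannot do raises manip.IKError and nothing moves.
- workorder.close_job(): hands the job in; it is judged then, once.
Trained networks look in the newest picture that a camera, given by its name, has taken for a name from the list of things; names that differ only in an ending like _2 or _b are one class to them, and where a whole thing is asked for, a point or a joint stands for the part that bears it (a point fixed in the world has none). Each returns a list of dicts, best first, with "conf" (0 to 1); they miss things now and then, are a little off and sometimes report something else, mostly with a low value. They report only what shows in the picture. A call takes as long as a camera call. They do not tell look-alikes from the thing itself.
- spotter.find_in(camera, query): "point" ([column, row] in pixels, amid what is visible of it).
- spotter.spot_point(camera, query): "point" ([column, row] in pixels: a listed point, or the origin of a listed thing).
The state is a dict: "clock": time; "qpos": joint angles; "joint_vel": joint speeds; "tau": joint torques, N m; "tcp_pos": TCP position; "tool_rot": TCP orientation; "ft_force": force on the tool from outside, world axes, zero at the start; "moment": the same for the moment, N m; "grip_width": opening from 0.0 (shut) to 1.0 (fully open); "gripper_force": force on a finger pad.
Only numpy, scipy, OpenCV 4.12 (cv2) and the standard library are available. Lean on these libraries where they do the work, as an engineer would, in place of code of your own. Each camera call takes 0.05 s, during which the arm holds its last target. There are 200 camera calls.

## Working session

There is one attempt and no reset: what is moved stays moved. The work goes in short steps, each a Python script; the robot and the scene stay as the last script left them, time stands still between calls to the robot, and variables do not carry over. Pictures are saved under pics/ and viewed, at most 11 in all, crops included, and the job is handed in when it is done.

```bash
mkdir -p pics; ls; cat > h.py <<'E'
import numpy as np, cv2
from cell import manip, effector, solve_ik, state, vision, workorder, spotter
def cam(n):
    m=vision.camera_model(n); return np.array(m["mtx"]),np.array(m["cam_to_world"]),m
def proj(n,p):
    K,T,_=cam(n); c=np.linalg.inv(T)@np.append(p,1); v=K@np.array([c[0],-c[1],-c[2]]); return v[:2]/v[2]
def ray(n,px):
    K,T,_=cam(n); d=np.linalg.inv(K)@np.array([px[0],px[1],1.]); d=T[:3,:3]@np.array([d[0],-d[1],-d[2]]); return T[:3,3],d/np.linalg.norm(d)
def onz(n,px,z):
    o,d=ray(n,px); return o+d*(z-o[2])/d[2]
def tri(p1,p2):
    o1,d1=ray("top",p1);o2,d2=ray("side",p2)
    s=np.linalg.lstsq(np.c_[d1,-d2],o2-o1,rcond=None)[0]
    a=o1+s[0]*d1;b=o2+s[1]*d2
    return (a+b)/2,np.linalg.norm(a-b)
def down(yaw): # tool y axis (closing) at angle yaw in world xy
    y=np.array([np.cos(yaw),np.sin(yaw),0]);z=np.array([0,0,-1.]);return np.c_[np.cross(y,z),y,z]
E
python3 - <<'E'
from h import *
for n in("top","side"):
    im=vision.read_camera(n);cv2.imwrite(f"pics/{n}0.png",im)
    m=vision.camera_model(n);print(n,m)
    for q in["sampler","clip","clip_loop","clip_tip","bar","bar_grip","bar_hole","stand","seat","jaw","tray"]:
        print(q,*[(np.round(r["point"],1).tolist(),round(r["conf"],2)) for r in spotter.spot_point(n,q)[:3]])
print(state()["clock"],state()["tool_rot"])
E
```

```text
pics
top {'mtx': array([[609.86369764,   0.        , 314.49419733],
       [  0.        , 609.86369764, 237.14115562],
       [  0.        ,   0.        ,   1.        ]]), 'cam_to_world': array([[-0.00998634,  0.98691931, -0.16090538,  0.25861996],
       [-0.99990305, -0.0114173 , -0.00797105, -0.02470203],
       [-0.00970389,  0.16081018,  0.98693765,  1.58111472],
       [ 0.        ,  0.        ,  0.        ,  1.        ]])}
sampler ([325.8, 207.2], 0.62) ([299.9, 200.6], 0.19)
clip ([299.8, 199.8], 0.6)
clip_loop ([300.0, 222.6], 0.53)
clip_tip ([298.7, 192.7], 0.48) ([327.5, 206.6], 0.42)
bar ([322.1, 200.6], 0.87) ([414.9, 333.5], 0.65) ([351.6, 257.0], 0.6)
bar_grip ([347.1, 201.5], 0.8) ([506.3, 257.1], 0.76) ([300.8, 223.3], 0.69)
bar_hole ([297.4, 201.3], 0.69) ([512.7, 305.3], 0.57)
stand ([429.7, 251.2], 0.75)
seat ([433.3, 248.1], 0.75)Traceback (most recent call last):
  File "<stdin>", line 6, in <module>
ValueError: it knows: bar, bar_grip, bar_hole, brush, clip, clip_loop, clip_tip, crucible, sample_jar, sampler, seat, stand, tray, wash_bottle, wood_block
```

View pics/top0.png

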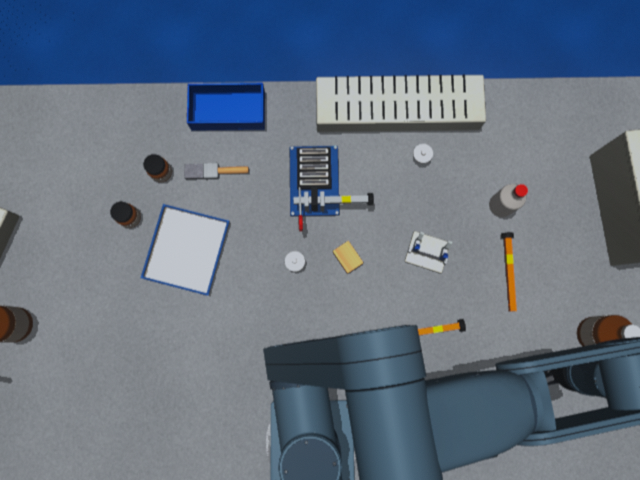

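The top view shows the sampler at about (315,185). Its steel bar runs right to a black knob at (371,199), with a yellow band at (347,200), and the red clip loop is at (300,223). The stand is at (430,250) and the tray at (187,250). Bar candidates are the steel bar (322,200) and the orange bars at (510,270) and (440,328). The steel one fits because it sits in the ears; the orange ones are look-alikes.

```bash
python3 - <<'E'
from h import *
im=vision.read_camera("side");cv2.imwrite("pics/side0.png",im)
print(cam("side")[1])
t=vision.read_camera("top")
a=cv2.resize(t[135:235,275:385],None,fx=5,fy=5,interpolation=2)
b=cv2.resize(t[225:280,395:465],None,fx=5,fy=5,interpolation=2)
c=np.zeros((500+0,800,3),np.uint8);c[:500,:550]=a;c[:275,550:800]=b[:, :250]
cv2.imwrite("pics/crop0.png",c)
Q=["sampler","clip","clip_loop","clip_tip","bar","bar_grip","bar_hole","stand","seat","tray"]
for q in Q:
    print(q,*[(np.round(r["point"],1).tolist(),round(r["conf"],2)) for r in spotter.spot_point("side",q)[:4]])
print("tray top",[(r["point"],r["conf"]) for r in spotter.spot_point("top","tray")])
E
```

```text
[[-9.92491948e-01  8.95166705e-02 -8.33456596e-02  3.67331098e-01]
 [-1.22305075e-01 -7.20251190e-01  6.82846756e-01  1.00588269e+00]
 [ 1.09635752e-03  6.87913504e-01  7.25791850e-01  1.15662054e+00]
 [ 0.00000000e+00  0.00000000e+00  0.00000000e+00  1.00000000e+00]]
sampler ([281.4, 255.8], 0.98)
clip ([279.6, 248.7], 0.59) ([336.7, 280.5], 0.47)
clip_loop ([301.3, 249.4], 0.82) ([337.5, 281.6], 0.59)
clip_tip ([264.6, 244.5], 0.54)
bar ([250.9, 445.4], 0.75) ([415.6, 199.7], 0.65) ([372.6, 141.0], 0.62) ([337.6, 239.8], 0.62)
bar_grip ([358.5, 137.2], 0.8) ([282.2, 220.8], 0.68) ([412.2, 185.5], 0.57) ([336.8, 238.6], 0.42)
bar_hole ([419.2, 218.6], 0.78) ([277.8, 249.0], 0.73) ([395.6, 141.7], 0.58) ([261.7, 249.2], 0.36)
stand ([344.0, 186.8], 0.75) ([303.5, 251.8], 0.17)
seat ([339.2, 169.5], 0.7)
tray ([306.9, 383.1], 0.98)
tray top [([418.3, 153.4], 0.46), ([302.2, 201.3], 0.19), ([217.4, 170.7], 0.16)]
```

View pics/side0.png

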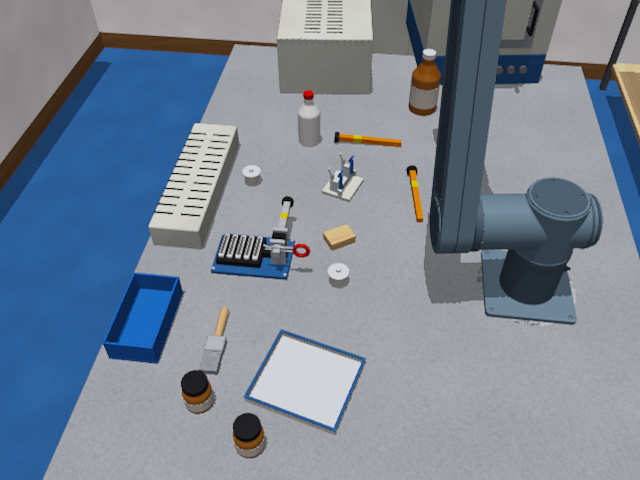

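View pics/crop0.png

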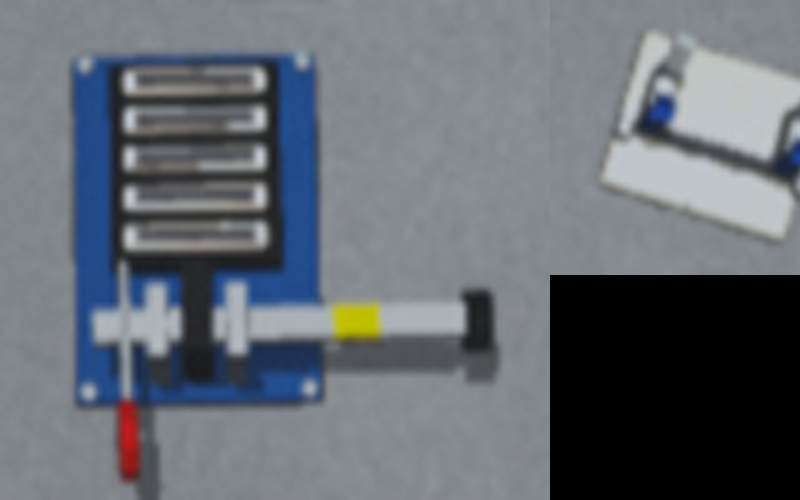

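The crop confirms it: the steel bar sits in the ears with its yellow band at (346,199) and knob at (371,199), and the clip's red loop is at (301,223). Next I'll enlarge the stand and measure by colour.

```bash
python3 - <<'E'
from h import *
T=cv2.imread("pics/top0.png");S=cv2.imread("pics/side0.png")
c=np.zeros((600,800,3),np.uint8)
a=cv2.resize(T[225:280,400:460],(480,440),interpolation=2);b=cv2.resize(S[145:205,315:370],(320,349),interpolation=2)
c[:440,:480]=a;c[:349,480:]=b
b=cv2.resize(S[190:270,260:320],(180,240),interpolation=2);c[355:595,490:670]=b
cv2.imwrite("pics/crop1.png",c)
def cen(im,box,f):
    x0,y0,x1,y1=box;r=im[y0:y1,x0:x1].astype(int);m=f(r[...,0],r[...,1],r[...,2]);ys,xs=np.nonzero(m)
    return np.array([xs.mean()+x0,ys.mean()+y0]),(xs.min()+x0,xs.max()+x0,ys.min()+y0,ys.max()+y0),len(xs)
red=lambda b,g,r:(r>120)&(g<70)&(b<80); yel=lambda b,g,r:(r>140)&(g>130)&(b<90)
for nm,f,bt,bs in[("loop",red,(290,210,312,236),(288,235,316,262)),("band",yel,(335,190,360,208),(270,195,296,232))]:
    p=cen(T,bt,f);q=cen(S,bs,f);print(nm,p,q,tri(p[0],q[0]))
print("band at z80",onz("top",cen(T,(335,190,360,208),yel)[0],.08))
print("bar end,knob",onz("top",(275+92/5,135+324/5),.08),onz("top",(275+478/5,135+320/5),.08))
print("baseblue",[onz("top",(275+u/5,135+v/5),.012).round(4) for u,v in((74,58),(313,58),(322,402),(77,404))])
r=T.astype(int);
for n,I,box in(("top",T,(135,195,235,300)),("side",S,(240,325,370,430))):
    x0,y0,x1,y1=box;r=I[y0:y1,x0:x1].astype(int);m=((r[...,0]-r[...,2])>35).astype(np.uint8)
    ys,xs=np.nonzero(m);rc=cv2.minAreaRect(np.c_[xs+x0,ys+y0].astype(np.float32))
    h=cv2.approxPolyDP(cv2.convexHull(np.c_[xs+x0,ys+y0].astype(np.int32)),6,True)[:,0]
    print(n,"tray",len(xs),[ (p.tolist(),onz(n,p,.018).round(4).tolist()) for p in h])
for q,p,s in(("seat",(433.3,248.1),(339.2,169.5)),("stand",(429.7,251.2),(344,186.8)),("loop",(300,222.6),(301.3,249.4)),("grip",(347.1,201.5),(282.2,220.8)),("sampler",(325.8,207.2),(281.4,255.8)),("hole",(297.4,201.3),(277.8,249))):print(q,tri(p,s))
E
```

```text
loop (array([300.36, 222.18]), (np.int64(299), np.int64(302), np.int64(215), np.int64(229)), 50) (array([300.83870968, 249.52688172]), (np.int64(293), np.int64(309), np.int64(244), np.int64(256)), 93) (array([0.54217232, 0.02237664, 0.08159816]), np.float64(0.001468105228834408))
band (array([346. , 198.5]), (np.int64(342), np.int64(350), np.int64(196), np.int64(201)), 54) (array([284.15151515, 215.12121212]), (np.int64(281), np.int64(287), np.int64(213), np.int64(218)), 33) (array([ 0.60214055, -0.09305784,  0.07704275]), np.float64(0.0008305923094791637))
band at z80 [ 0.60104003 -0.092915    0.08      ]
bar end,knob [0.59930385 0.03962538 0.08      ] [ 0.59899615 -0.15478484  0.08      ]
baseblue [array([0.7604, 0.0515, 0.012 ]), array([ 0.7587, -0.0762,  0.012 ]), array([ 0.5714, -0.0779,  0.012 ]), array([0.5719, 0.0506, 0.012 ])]
top tray 802 [([229, 221], [0.5588, 0.2108, 0.018]), ([208, 295], [0.3664, 0.2622, 0.018]), ([140, 277], [0.4146, 0.4386, 0.018]), ([162, 204], [0.6063, 0.3876, 0.018])]
side tray 1006 [([365, 358], [0.3691, 0.2622, 0.018]), ([335, 429], [0.4151, 0.4331, 0.018]), ([244, 396], [0.6083, 0.3838, 0.018]), ([281, 329], [0.5614, 0.2094, 0.018])]
seat (array([ 0.48141932, -0.31223856,  0.05479697]), np.float64(0.010785162191973044))
stand (array([ 0.47429767, -0.31353107, -0.00663113]), np.float64(0.004604829039245881))
loop (array([0.54086602, 0.02323461, 0.08311736]), np.float64(0.0015416702465150065))
grip (array([ 0.60461527, -0.09695356,  0.05150709]), np.float64(0.009730859890423674))
sampler (array([ 0.60332051, -0.04293749, -0.02063551]), np.float64(0.004985494467172321))
hole (array([0.59566505, 0.02942726, 0.08369681]), np.float64(0.0023025789849980497))
```

View pics/crop1.png

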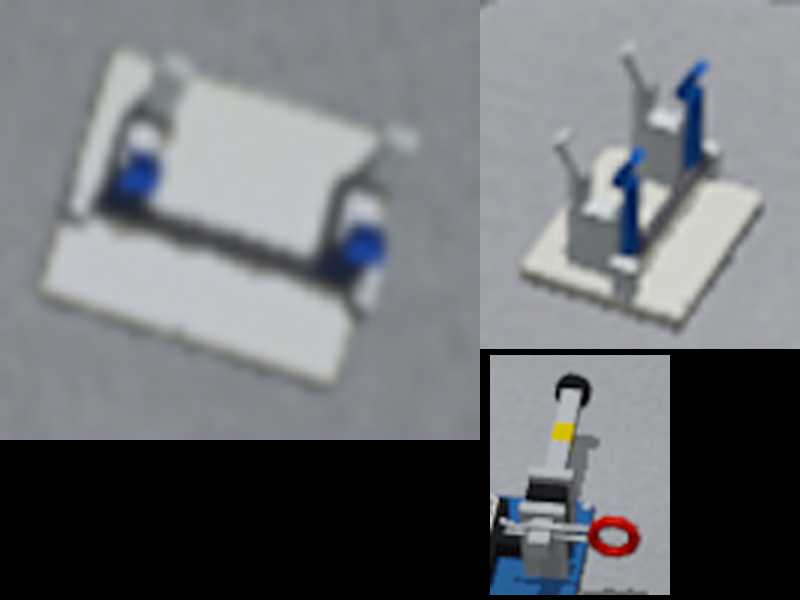

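The crop shows the stand's blue jaws on the robot side (−x). Its flare tips are at about (422,233) and (451,242) in the top view, and its yaw is about −17°. The steel bar and the clip agree in both views. Clip first.

```bash
cat >> h.py <<'E'
def best(p,yaw):
    q0=np.array(state()["qpos"]);c=[]
    for k in(0,np.pi):
        q=solve_ik(p,down(yaw+k))
        if q is not None:c.append((abs(np.array(q)-q0).max()+(10 if abs(q[5])>2.6 else 0),yaw+k))
    return min(c)[1]
def st(l=""):
    s=state();print(l,round(s["clock"],2),np.round(s["tcp_pos"],4),"F",np.round(s["ft_force"],1),"g",round(s["grip_width"],3),round(s["gripper_force"],1),"q6",round(s["qpos"][5],2))
E
python3 - <<'E'
from h import *
P=np.array([.5418,.0230,.066]);y=best(P,np.pi/2);R=down(y);print(y)
effector.set_gripper(.5)
manip.reach(P+[0,0,.09],R);st("above")
manip.move_linear(P,None,.12,stop_force=15);st("down")
effector.set_gripper(0);st("grip")
manip.move_linear(P+[-.03,0,0],None,.05);st("p1")
manip.move_linear(P+[-.062,0,0],None,.08);st("p2")
cv2.imwrite("pics/top1.png",vision.read_camera("top"));S=vision.read_camera("side")
cv2.imwrite("pics/s1.png",cv2.resize(S[180:300,240:400],(800,600)))
# stand features
tp=lambda u,v:(400+u/8,225+v/8); sp=lambda u,v:(315+(u-480)/5.818,145+v/5.818)
for n,a,b in(("flare+",(175,65),(562,135)),("flare-",(405,137),(628,47)),("blue+",(140,178),(638,157)),("blue-",(362,243),(708,67)),("floor+",(143,137),(600,205)),("floor-",(363,203),(665,118))):
    t=tri(tp(*a),sp(*b));print(n,t[0].round(4),t[1].round(4))
print("base top",[onz("top",tp(*c),.012).round(4) for c in((120,48),(42,288),(333,383))])
print("base side",[onz("side",sp(*c),.012).round(4) for c in((523,268),(680,322),(762,195))])
print("seat",onz("top",(433.3,248.1),.058),onz("side",(339.2,169.5),.058))
E
```

```text
1.5707963267948966
above 3.96 [0.542  0.0221 0.1561] F [-0.3  0.4 -0.7] g 0.501 0.0 q6 -1.73
down 4.86 [0.5424 0.0228 0.0666] F [-0.3  1.1  0.6] g 0.498 0.0 q6 -1.73
grip 5.26 [0.5422 0.0231 0.0665] F [0.6 0.3 1.5] g 0.098 58.4 q6 -1.73
p1 6.01 [0.5115 0.0229 0.0659] F [ 0.8  0.1 -0.7] g 0.101 59.0 q6 -1.74
p2 6.56 [0.4799 0.023  0.0661] F [-0.3 -0.3 -1.1] g 0.1 58.9 q6 -1.76
flare+ [ 0.5104 -0.2796  0.0846] 0.0015
flare- [ 0.4872 -0.3502  0.0829] 0.0014
blue+ [ 0.4744 -0.2672  0.0856] 0.0004
blue- [ 0.4506 -0.3341  0.0879] 0.0045
floor+ [ 0.4925 -0.2746  0.0484] 0.0003
floor- [ 0.4697 -0.3435  0.0472] 0.0024
base top [array([ 0.5276, -0.2742,  0.012 ]), array([ 0.4492, -0.2462,  0.012 ]), array([ 0.4174, -0.3387,  0.012 ])]
base side [array([ 0.5278, -0.2669,  0.012 ]), array([ 0.4502, -0.2384,  0.012 ]), array([ 0.4193, -0.3338,  0.012 ])]
seat [ 0.47551932 -0.31130733  0.058     ] [ 0.48648887 -0.30953213  0.058     ]
```

View pics/s1.png

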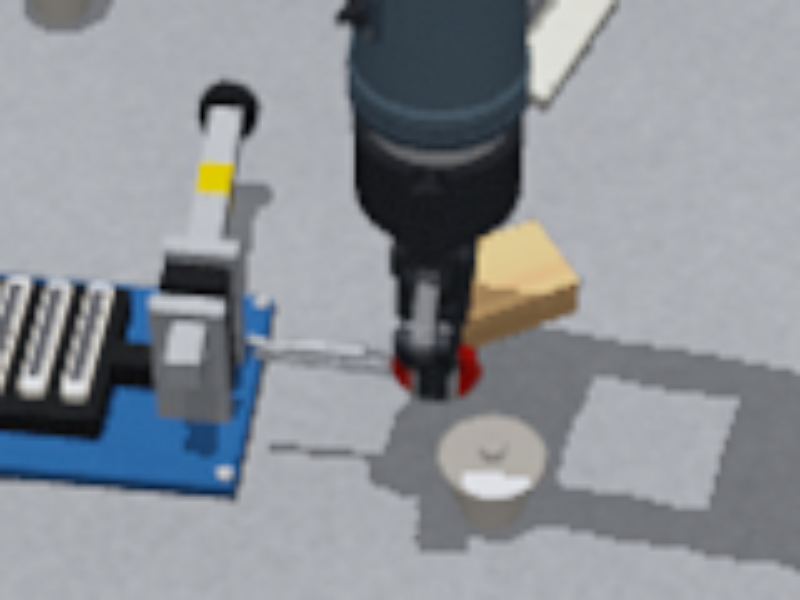

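Clip out: the loop in the fingers is at crop (437,370) and its leg is clear of the ears. Next is the tray.

```bash
python3 - <<'E'
from h import *
s=state();p=np.array(s["tcp_pos"])
manip.move_linear(p+[0,0,.08],None,.2)
a=np.radians(-15);C=np.array([.4875,.323,0])-.0315*np.array([np.cos(a),np.sin(a),0])
R=down(np.pi/2+a)
manip.reach(C+[0,0,.13],R);st("over")
print(manip.move_linear(C+[0,0,.010],None,.12,stop_force=6));st("down")
effector.set_gripper(.5)
p=np.array(state()["tcp_pos"]);manip.move_linear(p+[0,0,.12],None,.2);st("up")
# bar
B=np.array([.6008,-.093,.053]);y=best(B,0);R=down(y)
manip.reach(B+[0,0,.1],R);st("bar above")
T=vision.read_camera("top");S=vision.read_camera("side")
c=np.zeros((480,800,3),np.uint8);c[:480,:400]=cv2.resize(T[195:315,135:235],(400,480));c[:,400:]=cv2.resize(S[320:440,240:340+0],(400,480));cv2.imwrite("pics/c2.png",c)
E
```

```text
over 8.39 [0.457  0.3303 0.1292] F [ 0.5 -0.2 -0.9] g 0.1 58.9 q6 -0.88
True
down 9.32 [0.4563 0.3301 0.0125] F [-0.6 -0.2  6. ] g 0.102 59.5 q6 -0.88
up 10.49 [0.4543 0.3296 0.1306] F [-0.1 -0.  -0.9] g 0.503 0.0 q6 -0.88
bar above 12.13 [ 0.6006 -0.0917  0.1528] F [-0.8  0.6 -0.3] g 0.5 0.0 q6 -0.34
```

View pics/c2.png

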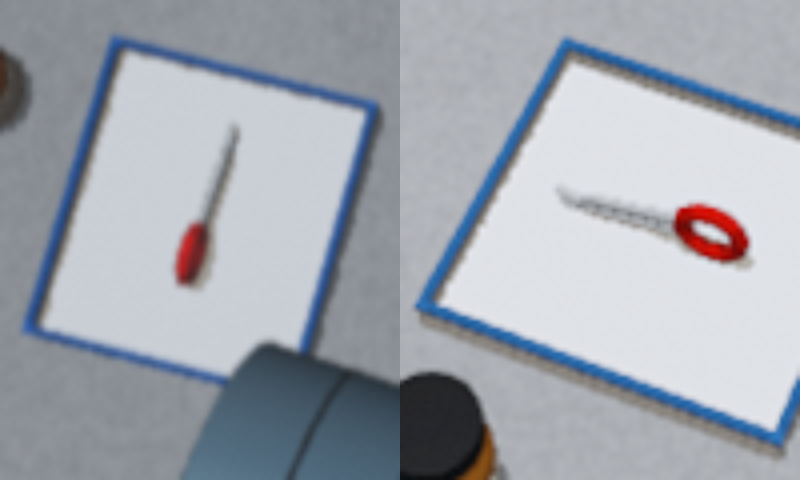

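The clip is well inside the tray, with its loop at about (182,258) and tip at (193,227) in the top view. Now the bar.

```bash
python3 - <<'E'
from h import *
B=np.array([.6008,-.093,.053])
print(manip.move_linear(B,None,.12,stop_force=15));st("down")
effector.set_gripper(0);st("grip")
manip.move_linear(B+[0,-.045,0],None,.06,stop_force=40);st("p1")
manip.move_linear(B+[0,-.095,0],None,.08,stop_force=40);st("p2")
manip.move_linear(B+[0,-.10,.10],None,.15);st("up")
y=best(B,0)
R=np.array(state()["tool_rot"]);a=np.radians(-18.4);Rz=np.array([[np.cos(a),-np.sin(a),0],[np.sin(a),np.cos(a),0],[0,0,1]])
yaw0=np.arctan2(R[1,1],R[0,1]);yaw=(0 if abs(yaw0)<1.57 else np.pi)+a
manip.reach(np.array([.4813,-.3094,.15]),down(yaw));st("over")
manip.move_linear(np.array([.4813,-.3094,.090]),None,.12,stop_force=8);st("mouth")
T=vision.read_camera("top");S=vision.read_camera("side")
cv2.imwrite("pics/top3.png",T)
c=np.zeros((480,800,3),np.uint8);c[:,:400]=cv2.resize(T[190:310,370:470],(400,480),interpolation=2);c[:,400:]=cv2.resize(S[120:240,290:390],(400,480),interpolation=2);cv2.imwrite("pics/c3.png",c)
E
```

```text
False
down 13.22 [ 0.6015 -0.0932  0.0538] F [ 0.4  0.2 -0.2] g 0.498 0.0 q6 -0.34
grip 13.57 [ 0.6019 -0.0934  0.0542] F [ 2.6 -0.4  3.6] g 0.173 59.9 q6 -0.34
p1 14.47 [ 0.6004 -0.138   0.0526] F [ 0.5 -0.1 -3.3] g 0.172 59.0 q6 -0.41
p2 15.25 [ 0.6005 -0.188   0.0528] F [ 0.  -0.5 -3.1] g 0.174 59.0 q6 -0.48
up 16.07 [ 0.6001 -0.1924  0.152 ] F [-0.3  0.7 -3.1] g 0.172 59.0 q6 -0.49
over 16.77 [ 0.4808 -0.3094  0.1492] F [ 0.2 -0.2 -2.3] g 0.171 59.0 q6 -0.45
mouth 17.43 [ 0.482  -0.3092  0.0903] F [-0.7  0.6 -2.5] g 0.172 59.0 q6 -0.45
```

View pics/c3.png

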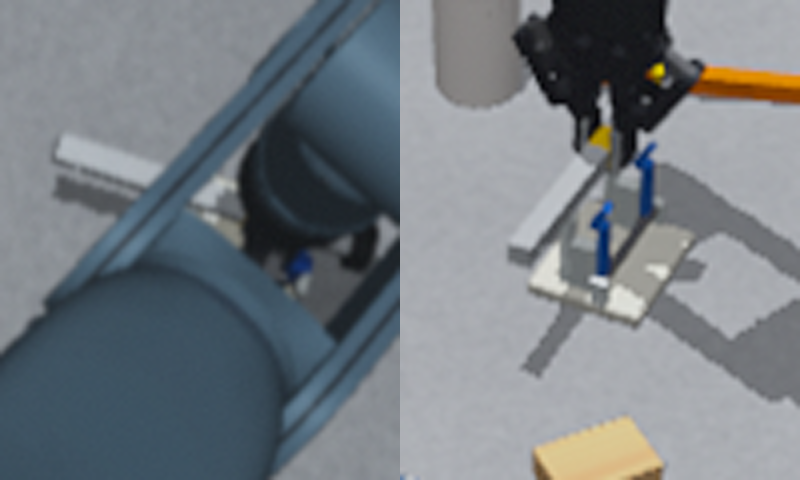

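The bar, gripped at its band, is above the stand; its far end is at about (385,228) in the top view and (321,181) in the side view. I'll check the alignment numerically before pressing.

```bash
python3 - <<'E'
from h import *
ax=np.radians(-18.4);X=np.array([np.cos(ax),np.sin(ax),0]);Y=np.array([-np.sin(ax),np.cos(ax),0])
s=state();t=np.array(s["tcp_pos"]);g=t+[0,0,.019]
print("tool y",np.array(s["tool_rot"])[:,1])
for n in("top","side"):
    print(n,"bar end top-face corners",[proj(n,g+.133*Y+x*X+[0,0,.008]).round(1) for x in(-.008,.008)],"bottom",[proj(n,g+.133*Y+x*X-[0,0,.008]).round(1) for x in(-.008,.008)])
    O=np.array([.4813,-.3084,0])
    print(" model: floor+",proj(n,O+.036*Y+[0,0,.05]).round(1)," wall top+",proj(n,O+.036*Y+.019*X+[0,0,.088]).round(1))
    # candidate shifts along X
# measured bar end, triangulated: top-face end corners
T=cv2.imread("pics/c3.png")
print(tri((370+60/4,190+135/4),(290+112/4,120+240/4)), g+.133*Y)
E
python3 - <<'E'
import sys;sys.path.insert(0,'.')
import cv2
T=cv2.imread("pics/top3.png")
c=cv2.resize(T[210:265,375:460],(800,518),interpolation=2);cv2.imwrite("pics/c4.png",c)
E
```

```text
tool y [ 0.9490624  -0.31508246  0.00189904]
top bar end top-face corners [array([383.5, 228.5]), array([385.4, 222.3])] bottom [array([382.8, 229.6]), array([384.7, 223.5])]
 model: floor+ [417.8 242. ]  wall top+ [422.4 232.5]
side bar end top-face corners [array([322.5, 182.6]), array([316.9, 180.8])] bottom [array([322.5, 187.3]), array([316.9, 185.5])]
 model: floor+ [335.5 179.9]  wall top+ [329.3 167.1]
(array([ 0.52806057, -0.18458518,  0.12222024]), np.float64(0.0011940352631205045)) [ 0.52416046 -0.18357593  0.11003576]
```

View pics/c4.png

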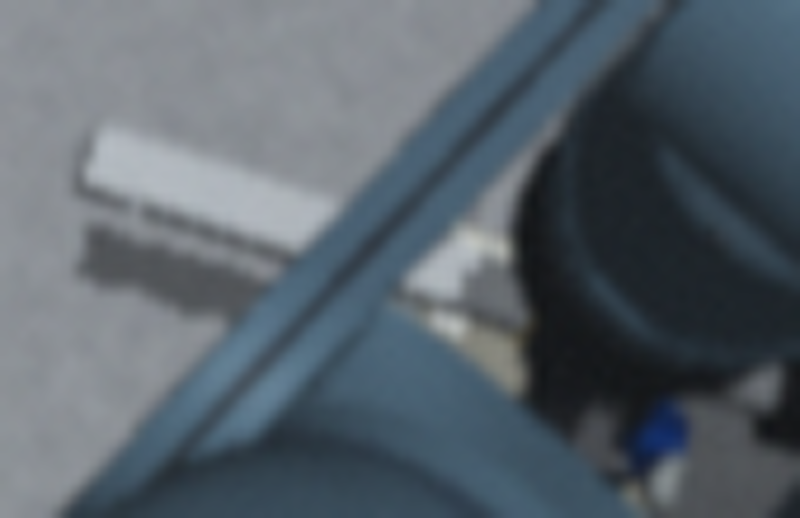

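The predicted and seen bar-end pixels agree within about 1 px. Pressing now.

```bash
python3 - <<'E'
from h import *
O=np.array([.4813,-.3094,0])
for z in(.070,.060,.050,.044):
    r=manip.move_linear(O+[0,0,z],None,.05,stop_force=30);st(r)
    if r: break
else:
    r=manip.move_linear(O+[0,0,.034],None,.03,stop_force=35);st(r)
T=vision.read_camera("top");S=vision.read_camera("side")
c=np.zeros((480,800,3),np.uint8);c[:,:400]=cv2.resize(T[190:310,370:470],(400,480),interpolation=2);c[:,400:]=cv2.resize(S[150:222,310:370],(400,480),interpolation=2);cv2.imwrite("pics/c5.png",c)
E
```

```text
False 18.07 [ 0.4811 -0.3093  0.0696] F [-0.1 -0.1 -2.6] g 0.17 59.0 q6 -0.45
False 18.43 [ 0.4795 -0.3088  0.0597] F [-4.9  0.7  2. ] g 0.171 60.1 q6 -0.44
False 18.77 [ 0.4794 -0.3084  0.0488] F [-6.3 -0.4 -6.6] g 0.174 59.2 q6 -0.44
False 19.04 [ 0.4795 -0.3083  0.0435] F [-8.1  2.4 -0.3] g 0.173 60.1 q6 -0.44
True 19.27 [ 0.4793 -0.3082  0.0434] F [-1.6  0.9  6.7] g 0.176 60.8 q6 -0.44
```

View pics/c5.png

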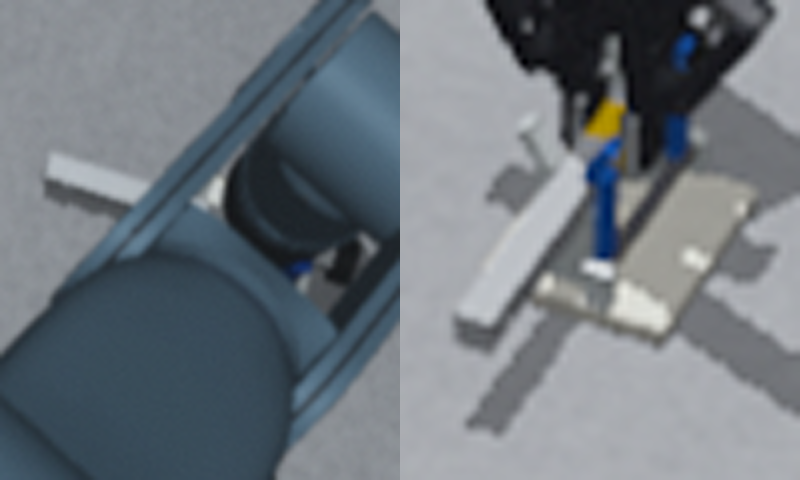

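The press stopped with the TCP at 0.0434, about 3–4 mm above home; the bar is in both forks at side crop (600,150). There was a steady −x push, so the back wall is about 2 mm nearer the robot than I aimed for. I'll re-aim and press on.

```bash
python3 - <<'E'
from h import *
p=np.array(state()["tcp_pos"]);X=np.array([.949,-.316,0])
O=p-X*.001;O[2]=p[2]
manip.move_linear(O,None,.03);st("relief");print(np.round(state()["moment"],2))
for z in(.041,.038,.035,.032):
    O[2]=z;r=manip.move_linear(O,None,.02,stop_force=45);st(r);print(np.round(state()["moment"],2))
    if r:break
E
```

```text
relief 19.62 [ 0.479  -0.3083  0.0437] F [ 0.9 -0.5  0.1] g 0.172 60.0 q6 -0.45
[-0.04  0.    0.03]
False 19.88 [ 0.4791 -0.3083  0.0433] F [-2.8  3.6 15.9] g 0.171 62.2 q6 -0.45
[ 0.29  0.67 -0.03]
False 20.18 [ 0.4791 -0.3084  0.0431] F [-10.5   9.8  37.1] g 0.174 65.4 q6 -0.45
[ 1.08  1.76 -0.07]
False 20.48 [ 0.4792 -0.3084  0.043 ] F [-16.1  14.5  58.7] g 0.176 68.4 q6 -0.45
[ 1.98  2.77 -0.08]
False 20.78 [ 0.4792 -0.3087  0.042 ] F [-20.3  16.9  74.6] g 0.177 72.4 q6 -0.45
[ 2.52  3.42 -0.09]
```

```bash
python3 - <<'E'
from h import *
p=np.array(state()["tcp_pos"]);p[2]=.043
manip.move_linear(p,None,.03);st("relief")
T=vision.read_camera("top");S=vision.read_camera("side")
c=np.zeros((600,800,3),np.uint8);c[:600,:500]=cv2.resize(S[155:215,315:365],(500,600),interpolation=2);c[:360,500:]=cv2.resize(T[220:260,375:408+0],(300,360),interpolation=2);cv2.imwrite("pics/c6.png",c)
ax=np.radians(-18.4);X=np.array([np.cos(ax),np.sin(ax),0]);Y=np.array([-np.sin(ax),np.cos(ax),0])
g=np.array(state()["tcp_pos"])
for zc in(.058,.062):
  g[2]=zc
  for n in("top","side"):
    q=[proj(n,g+.133*Y+x*X+[0,0,z]) for x in(-.008,.008) for z in(.008,-.008)]
    k=(lambda v:((v-[315,155])*10)) if n=="side" else (lambda v:((v-[375,220])*9.09+[500,0]))
    print(zc,n,[k(v).round(0).tolist() for v in q])
E
```

```text
relief 21.3 [ 0.479  -0.3086  0.0424] F [-3.1  1.8  3.8] g 0.173 62.6 q6 -0.45
0.058 top [[554.0, 121.0], [548.0, 131.0], [571.0, 67.0], [565.0, 77.0]]
0.058 side [[87.0, 432.0], [87.0, 477.0], [32.0, 414.0], [32.0, 459.0]]
0.062 top [[555.0, 119.0], [550.0, 128.0], [572.0, 64.0], [566.0, 75.0]]
0.062 side [[87.0, 420.0], [87.0, 465.0], [31.0, 402.0], [32.0, 448.0]]
```

View pics/c6.png

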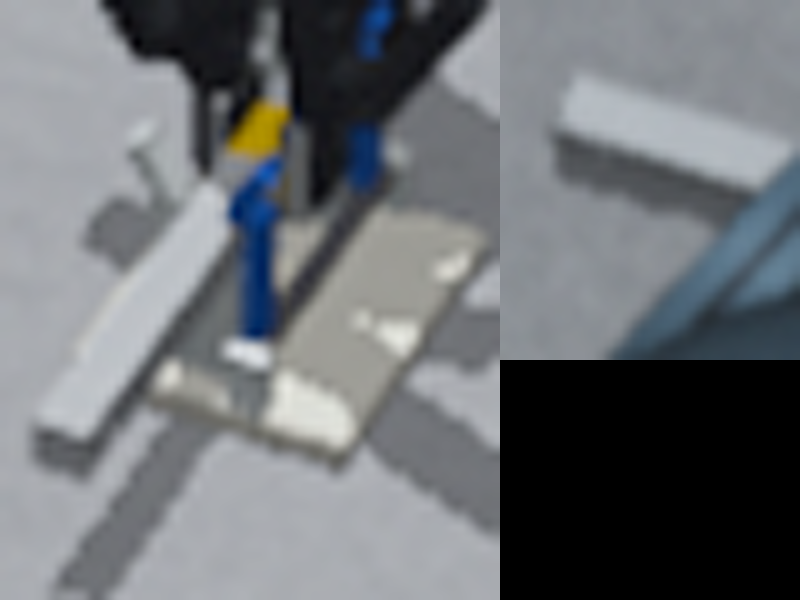

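The jaw lips are back at their initial pixels (342,172) and (353,156), the far end sits at about home height, and the bar takes 75 N without moving. It looks home, so I'll release, retract and verify.

```bash
python3 - <<'E'
from h import *
effector.set_gripper(.4);st("open")
p=np.array(state()["tcp_pos"]);manip.move_linear(p+[0,0,.17],None,.2);st("up")
q=np.array(state()["qpos"]);q[0]-=.7;manip.move_j(q);st("away")
T=vision.read_camera("top");S=vision.read_camera("side");cv2.imwrite("pics/top7.png",T);cv2.imwrite("pics/side7.png",S)
c=np.zeros((600,800,3),np.uint8);c[:600,:440]=cv2.resize(S[150:210,318:362],(440,600),interpolation=2);c[:330,440:]=cv2.resize(T[215:270,380:440+0],(360,330),interpolation=2)
c[330:,440:]=cv2.resize(T[195:310,135:288],(360,270));cv2.imwrite("pics/c7.png",c)
for n in("top","side"):
    for q in("bar","bar_grip","seat"):print(n,q,[(np.round(r["point"],1).tolist(),round(r["conf"],2)) for r in spotter.spot_point(n,q)[:4]])
for n in("top","side"):
  for z in(.058,.062):print(n,z,proj(n,[.4795,-.3085,z+.008]))
E
```

```text
open 21.73 [ 0.4795 -0.3089  0.0428] F [ 0.6  0.8 -0.8] g 0.396 0.0 q6 -0.45
up 22.73 [ 0.4789 -0.3083  0.2116] F [ 0.4  0.  -0.2] g 0.403 0.0 q6 -0.45
away 24.18 [ 0.1686 -0.5439  0.2114] F [-0.4 -0.2 -0.1] g 0.397 0.0 q6 -0.45
top bar [([409.3, 240.3], 0.96), ([511.7, 280.1], 0.77), ([185.0, 256.4], 0.47), ([298.2, 263.9], 0.31)]
top bar_grip [([506.9, 262.0], 0.95), ([432.8, 247.4], 0.84), ([439.0, 327.9], 0.61)]
top seat [([432.4, 246.4], 0.59)]
side bar [([374.5, 141.2], 0.88), ([333.0, 181.9], 0.83), ([416.7, 199.9], 0.72)]
side bar_grip [([360.8, 139.0], 0.89), ([338.4, 171.8], 0.76), ([411.9, 183.9], 0.6)]
side seat [([341.2, 169.5], 0.98), ([309.0, 382.1], 0.65), ([343.3, 186.1], 0.31)]
top 0.058 [432.69537111 246.0839845 ]
top 0.062 [432.98590023 245.84984287]
side 0.058 [341.7517751  167.68381454]
side 0.062 [341.78352278 166.54870352]
```

View pics/c7.png

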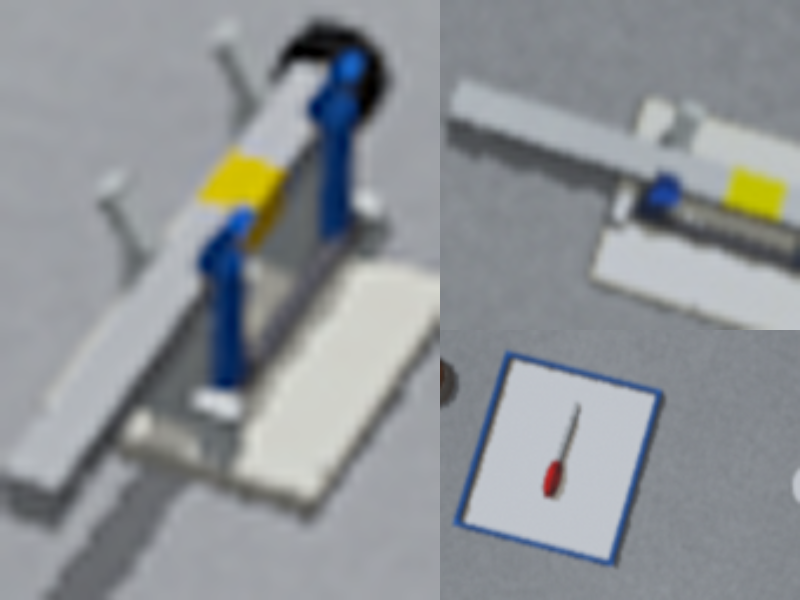

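The side crop shows the bar under both blue jaw lips, with the yellow band at (342,168). That matches the projection for home height, roughly midway between the forks. The clip is inside the tray. There's time left, so I'll probe the bar's top at two points with closed fingers to confirm it is level and home.

```bash
python3 - <<'E'
from h import *
ax=np.radians(-18.4);X=np.array([np.cos(ax),np.sin(ax),0]);Y=np.array([-np.sin(ax),np.cos(ax),0])
O=np.array([.4795,-.3085,0]);yaw=best(O+[0,0,.12],ax);R=down(yaw)
effector.set_gripper(0)
for d in(.014,-.014):
    P=O+d*Y
    manip.reach(P+[0,0,.115],R)
    r=manip.move_linear(P+[0,0,.058],None,.04,stop_force=20);st((d,r))
    manip.move_linear(P+[0,0,.115],None,.15)
p=np.array(state()["tcp_pos"]);manip.move_linear(p+[0,0,.1],None,.2)
q=np.array(state()["qpos"]);q[0]-=.7;manip.move_j(q);st("away")
T=vision.read_camera("top");S=vision.read_camera("side");T7=cv2.imread("pics/top7.png");S7=cv2.imread("pics/side7.png")
print("diff stand",cv2.absdiff(S,S7)[150:212,315:365].max(),"tray",cv2.absdiff(S,S7)[320:440,240:370].max(),cv2.absdiff(T,T7)[215:270,380:460].max())
E
```

```text
(0.014, True) 27.65 [ 0.4839 -0.2951  0.066 ] F [-0.4  0.6  5.8] g -0.002 3.2 q6 -0.42
(-0.014, True) 29.51 [ 0.4751 -0.3217  0.066 ] F [-1.1 -0.1  7. ] g 0.0 3.3 q6 -0.47
away 32.1 [ 0.157  -0.5507  0.2128] F [ 0.3  0.  -0.6] g 0.001 0.0 q6 -0.47
diff stand 7 tray 8 5
```

The bar's top is at 0.066 at both points, so it is level and fully home, and nothing shifted. Handing in.

```bash
python3 -c "
from h import *
print(workorder.close_job())"
```

```text
the job is handed in; nothing more can be done
None
```

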